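# Set the photometer to its third filter and take a reading

### The arm

A 6-joint arm with a two-finger parallel gripper is mounted at the origin on the work surface. World frame = base frame: x ahead of the robot, y to its left, z up, the work surface at z = 0. Lengths are in m, angles in rad, forces in N, time in s.
With the tool pointing down it reaches from about 0.275 to 0.975 m from the base axis. Payload 8.4 kg.
Tool frame: the origin (TCP) lies at the very end of the fingers, on their centre line; the grasp point (between the pads) lies robot.pinch_z behind it (robot.pinch_z is the distance from the TCP to the grasp point, in m); z points along the fingers, y is the line along which they close (so a half turn about z gives the same grasp; the last joint's range is limited). The gripper opens to 92 mm and grips with 3 to 60 N. Pads are 20 mm wide; open, the fingers measure 128 mm over their backs; the gripper's body (75 mm by 189 mm) begins 69 mm behind the grasp point.
Start: joints at [-1.327, 0.353, 1.633, -0, 1.155, -0.002], TCP at [0.152, -0.606, 0.215] pointing down, gripper open.
Joint ranges: [-2.63, 2.63], [-0.92, 2.1], [0.06, 2.66], [-1.3, 4.44], [0, 2.69], [-3.02, 3.02]. Speed limits (rad/s): [2.22, 2.22, 2.79, 3.14, 3.14, 3.14].

### API

Orientations are given as a 3x3 rotation matrix whose columns are the frame's x, y, z axes.
In Python, from workcell import robot, cams, sign_off gives the robot as it stands.
- The arm moves only by the tool apply_moves, never from a script. Its argument "plan" is a list of rows, each an object with "linear": the shift along the tool's x, y, z in mm, a list of three; "rotation": the turn, a rotation vector about the tool's x, y, z in rad, a list of three; "claw": the gripper's target within -1 to 1 (fully open at 1, half-way at 0, shut at -1). In form: [{"linear": [tx, ty, tz], "rotation": [ax, ay, az], "claw": claw}, ...]. A call has 1 to 5 rows; each row is the pose to reach, as a shift and turn from the pose commanded when the call began, along the tool's axes at that moment; what a row does not reach only later rows make up. A row lasts 1/8 s, in which the tool goes at most 62.5 mm and 10.7 degrees, less where a joint would pass 70% of its speed; a pose out of reach is approached as far as the arm can. A call with a gripper value outside its range is refused whole. The fingers move at their own pace and stop on an object; "force" is the grip in N (left out, the last holds). Time passes only in rows, so rows that repeat a pose let the fingers close. It gives the time, the measured TCP pose, the force, the opening and the grip force at its end, in the units of the state.
- robot.read_state(): the state, without advancing time (a new reading comes with each control period).
- cams.read_camera(name): name is "scene" or "top"; returns the picture (480x640x3 uint8, red, green, blue); there is no depth.
- cams.camera_info(name): a dict with "fov_y" (degrees; the focal length in pixels is half the picture's height over the tangent of half this angle, whatever the lens; pixels are square), "cx", "cy" (the principal point, pixels), "dist" ([k1, k2, p1, p2, k3] as OpenCV has them; the pictures are not rectified), "T" (4x4, takes a point from camera to world coordinates). Camera axes: x right, y down, z forward; pixel columns grow to the right and rows downward; lengths in m; the calibration is good to about 2 mm. A picture is of the moment at which its call begins. camera_info takes no time and is no camera call.
- sign_off(): hands the job in; it is judged then, once.
The state is a dict: "t": time; "q": joint angles; "joint_vel": joint speeds; "tau": joint torques, N m; "eef_pos": TCP position; "tool_rot": TCP orientation; "ft_force": force on the tool from outside, world axes, zero at the start; "ft_torque": the same for the moment, N m; "gripper_width": finger opening in m; "grip_force": force on a finger pad.
Only numpy, scipy, OpenCV 4.12 (cv2) and the standard library are available. Lean on these libraries where they do the work, as an engineer would, in place of code of your own. Each camera call takes 0.05 s, during which the arm holds its last target. There are 200 camera calls.

### The job

The photometer's filter lever stands at its home end: push it gently along its slot with the outside of the fingers, counting the clicks, and leave it resting in the third notch without ever going past that one. Only then press the round read button fully down with a fingertip and let it come up again. Do not lift or shift the sample tube, the tube rack or the lidded tub.

Things in the scene. Friction and masses are not known exactly. Their poses are not given: they have to be found in the camera images.
- photometer: white bench instrument, fixed, 220 (x) by 280 (y), flat deck 85 mm high; origin at the centre of its underside, z up, +x to its back; yaw within 0.4 rad. In its frame (x, y, mm): lever slot along +y at x -30, y -85 (home) to 18; read button (-50, 95); tube well, a black collar 30 wide, 18 high, (60, 85); display hood to 21 above the deck over x 38 to 98, y -115 to 15.
- filter_lever (a joint): slide from the home stop, m, along the photometer's +y. Starts at 0 to 0.016, rubbing 0.3 N. Notches at 0.040, 0.060, 0.080 (third), 0.100; stop 0.103. Crests at 0.030, 0.050, 0.070, 0.090: resistance begins about 10 mm before a crest, is 4 to 5 N, fades within 3 mm of it; past the crest a spring snaps the lever on by itself into the notch 10 mm ahead, where it stays. That is one click.
- lever_top (a point): centre of the top of the lever's upright black grip: 26 (photometer x) by 12 (along the slot) mm, standing from 8 to 42 mm above the deck on a thin stem; the point is 42 mm above the deck. On the robot's side of the slot, rows of one to four small black pips lie beside the four notches.
- read_button (a joint): travel of the read button, in m: 0 up, 0.006 fully down; springs back when let go; about 5 N hold it fully down.
- read_button_top (a point): centre of the top face of the round grey read button, 28 mm across, in a black housing on the deck; it is pressed straight down.
- sample_tube: loose capped tube, 16 mm across (cap 19), 60 high, standing in the well on the deck; origin at the centre of its underside.
- tube_rack: loose white foam rack, 104 x 104 mm, with capped tubes up to 95 mm high, on the table beyond the photometer's +y side; origin at the centre of its underside.
- tub: loose clear tub with a lid 100 x 100 mm, 75 high, on the table beyond the photometer's -y side; origin at the centre of its underside.

How it is judged:
By the outcome, as a careful person would: the job done as asked, in the order asked, and still so for the second after the job is handed in, with the robot touching nothing.
It also fails if it takes over 72 s, if anything falls off the work surface, if the arm or the gripper's body presses on something with over 40 N, if the wrist force passes 120 N, or if a joint passes its speed limit or range.

## Working session

There is one attempt and no reset: what is moved stays moved. The work goes in short steps, Python scripts to look and compute and a tool call to move; the robot and the scene stay as the last step left them, time stands still between calls to the robot, and variables do not carry over. Pictures are saved under pics/ and viewed, at most 10 in all, crops included, and the job is handed in when it is done.

Besides the shell and the picture viewer there is one more tool, called after ">>>" by a JSON object that holds its "api" and its "payload". apply_moves: Moves the arm, as the interface text tells. Its arguments: {"type":"object","properties":{"plan":{"type":"array"},"force":{"type":"number"}},"required":["plan"]}

```bash
mkdir -p pics
python3 - <<'E'
from workcell import robot,cams
import cv2
for n in("scene","top"):
    cv2.imwrite(f"pics/{n}0.png",cams.read_camera(n)[:,:,::-1]); print(n,cams.camera_info(n))
s=robot.read_state();print(s,robot.pinch_z)
E
```

```text
scene {'fov_y': 46.81289389533407, 'cx': 320.777483003769, 'cy': 239.77280542899155, 'dist': array([-0.11658107,  0.        ,  0.        ,  0.        ,  0.        ]), 'T': array([[-0.08598024,  0.82765871, -0.55460657,  1.21114798],
       [ 0.99628138,  0.06832479, -0.05248928,  0.09811145],
       [-0.00554983, -0.55705725, -0.83045555,  0.94679521],
       [ 0.        ,  0.        ,  0.        ,  1.        ]])}
top {'fov_y': 54.21274514998939, 'cx': 315.92687085945846, 'cy': 238.0611446030588, 'dist': array([-0.07564207,  0.        ,  0.        ,  0.        ,  0.        ]), 'T': array([[-0.01860421, -0.99411498,  0.10672058,  0.52506388],
       [-0.99963056,  0.01637889, -0.02169066,  0.05937733],
       [ 0.01981505, -0.10708469, -0.99405243,  1.00455011],
       [ 0.        ,  0.        ,  0.        ,  1.        ]])}
{'t': 0.1, 'q': array([-1.32741282e+00,  3.53552497e-01,  1.63401641e+00, -1.03590251e-05,
        1.15521885e+00, -2.41863411e-03]), 'joint_vel': array([-0.00081366, -0.00272311, -0.00199138,  0.0012285 ,  0.0001823 ,
       -0.00122415]), 'tau': array([-2.19006988e-04, -5.94904983e+01, -3.34931695e+01,  6.98480755e-02,
        1.83811330e-02, -3.10886003e-05]), 'eef_pos': array([ 0.15196668, -0.60580391,  0.21397381]), 'tool_rot': array([[ 9.69941429e-01,  2.43338316e-01, -2.97203490e-04],
       [ 2.43338497e-01, -9.69940738e-01,  1.15759831e-03],
       [-6.58174996e-06, -1.19512361e-03, -9.99999286e-01]]), 'ft_force': array([-0.36084459, -0.17574083,  0.727392  ]), 'ft_torque': array([-0.00663047,  0.00659677,  0.00220083]), 'grip_force': 0.0, 'gripper_width': 0.09148430422450862} 0.0187
```

View pics/scene0.png

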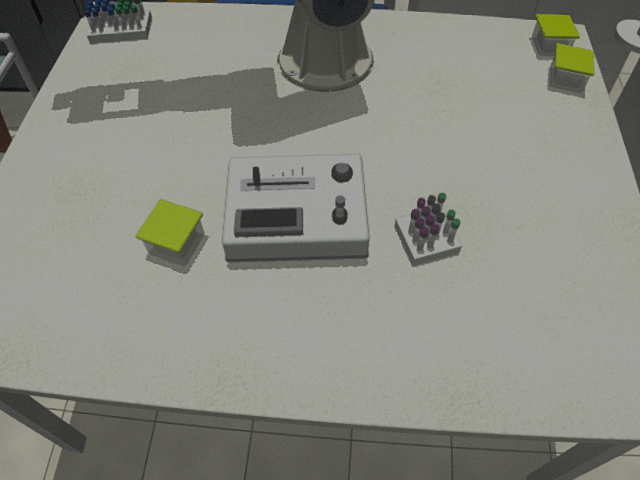

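View pics/top0.png

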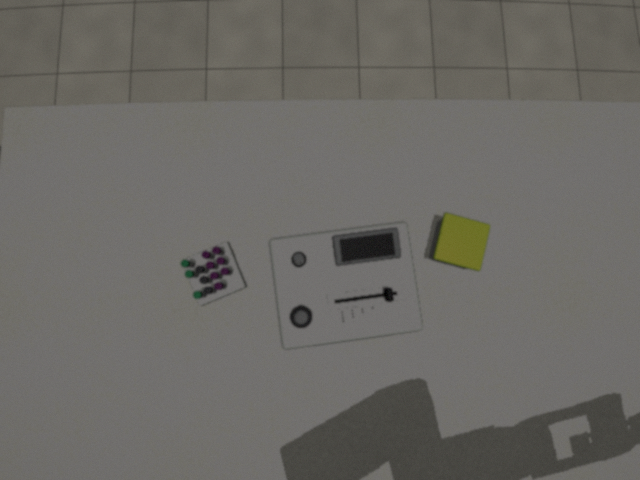

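The scene view shows the lever at about (256,175), the button at (342,172) and the tube at (340,205). In the top view the lever is at (390,294), the button at (301,317) and the slot ends at (336,301). I'll zoom in on both.

```bash
cat > h.py <<'E'
import numpy as np,cv2
from workcell import robot,cams
def K(n):
    i=cams.camera_info(n);f=240/np.tan(np.radians(i['fov_y']/2))
    return np.array([[f,0,i['cx']],[0,f,i['cy']],[0,0,1.]]),i['dist'],i['T']
def ray(n,uv):
    k,d,T=K(n);p=cv2.undistortPoints(np.array([[uv]],float),k,d)[0,0]
    return T[:3,3],T[:3,:3]@np.array([p[0],p[1],1])
def plane(n,uv,z):
    o,d=ray(n,uv);return o+d*(z-o[2])/d[2]
def tri(a,b):
    (o,d),(p,e)=ray("scene",a),ray("top",b)
    s=np.linalg.lstsq(np.c_[d,-e],p-o,rcond=None)[0]
    x,y=o+d*s[0],p+e*s[1];return (x+y)/2,np.linalg.norm(x-y)
def proj(n,P):
    k,d,T=K(n);R=T[:3,:3].T
    return cv2.projectPoints(np.array(P,float).reshape(-1,1,3),cv2.Rodrigues(R)[0],-R@T[:3,3],k,d)[0][:,0]
E
python3 - <<'E'
import cv2,numpy as np
a=cv2.imread("pics/scene0.png")[145:265,215:375];b=cv2.imread("pics/top0.png")[215:355,262:429]
r=lambda x:cv2.resize(x,(640,int(x.shape[0]*640/x.shape[1])),interpolation=cv2.INTER_CUBIC)
cv2.imwrite("pics/z1.png",r(a)); cv2.imwrite("pics/z2.png",cv2.convertScaleAbs(r(b),alpha=1.8))
E
```

```text
(no output)
```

View pics/z1.png

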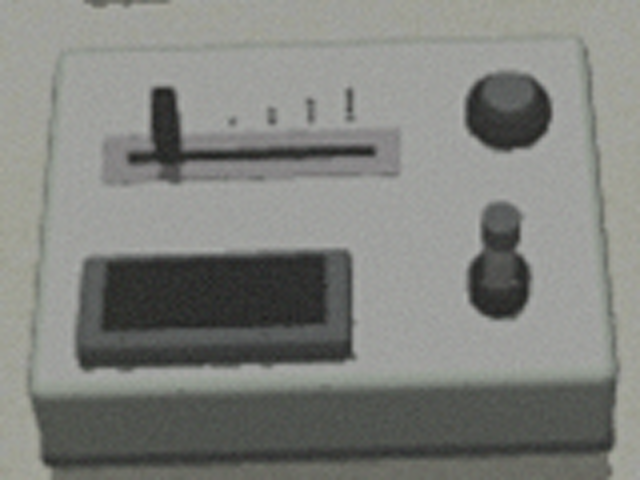

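View pics/z2.png

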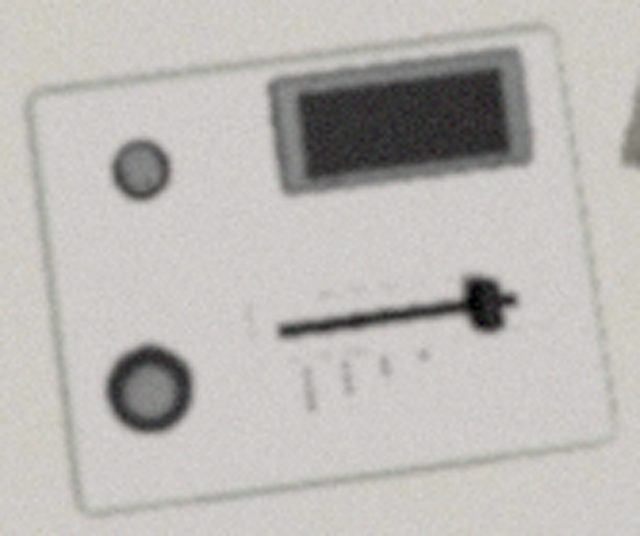

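Run:
```python
from h import *
s=lambda u,v:(215+(u+.5)/4-.5,145+(v+.5)/4-.5)
k=640/167
t=lambda u,v:(262+(u+.5)/k-.5,215+(v+.5)/k-.5)
C=np.array([plane("top",t(*p),.085) for p in[(30,92),(553,26),(616,438),(82,514)]])
print("corners",C.round(4).tolist(),np.linalg.norm(C-np.roll(C,1,0),axis=1).round(4))
ys=(C[0]-C[1]+C[3]-C[2])[:2];xs=(C[0]+C[1]-C[2]-C[3])[:2]
print("yaw",np.arctan2(-ys[0],ys[1]),np.arctan2(xs[1],xs[0]))
yaw=np.arctan2(-ys[0]+xs[1],ys[1]+xs[0]);c=C.mean(0)[:2]
R=np.array([[np.cos(yaw),-np.sin(yaw)],[np.sin(yaw),np.cos(yaw)]])
print("centre",c,yaw)
loc=lambda P:(R.T@(np.array(P)[:2]-c)*1e3).round(1)
b,e=tri(s(509,90),t(151,388));print("button",b,e,loc(b))
l,e=tri(s(164,91),t(486,304));print("lever",l,e,loc(l), "top@.127",loc(plane("top",t(486,304),.127)),"scene@.127",loc(plane("scene",s(164,91),.127)))
for n in[(280,331),(516,299)]:print("slot top",loc(plane("top",t(*n),.085)))
for n in[(375,151),(129,159)]:print("slot scene",loc(plane("scene",s(*n),.085)))
for n in[(425,355),(386,366),(348,377),(310,388)]:print("pip",loc(plane("top",t(*n),.085)))
```

```text
corners [[0.6242, 0.1309, 0.085], [0.6542, -0.1408, 0.085], [0.4418, -0.1654, 0.085], [0.41, 0.1068, 0.085]] [0.2155 0.2733 0.2138 0.2741]
yaw 0.1132413710995066 0.11366383162822263
centre [ 0.53253594 -0.01711813] 0.11342707356073461
button [0.47368185 0.07145051 0.10865734] 0.0013935439908423402 [-48.5  94.7]
lever [ 0.51213461 -0.09262271  0.13651775] 0.0016715474282048052 [-28.8 -72.7] top@.127 [-29.1 -73.5] scene@.127 [-37.4 -74.9]
slot top [-30.   25.7]
slot top [-30.1 -96.4]
slot scene [-30.7  27.5]
slot scene [-29.7 -96.5]
pip [-51.9 -46. ]
pip [-54.8 -25.4]
pip [-57.6  -5.4]
pip [-60.5  14.5]
```

```bash
cat >> h.py <<'E'
from scipy.spatial.transform import Rotation as Ro
c=np.array([.5325,-.0171]);yaw=.1134
R=np.array([[np.cos(yaw),-np.sin(yaw)],[np.sin(yaw),np.cos(yaw)]])
def goal(x,y,z):  # local mm, z world mm
    s=robot.read_state();A=s['tool_rot'];p=np.r_[c+R@np.array([x,y])/1e3,z/1e3]
    G=np.c_[np.r_[R[:,0],0],np.r_[-R[:,1],0],[0,0,-1]]
    print("lin",(A.T@(p-s['eef_pos'])*1e3).round(1),"rot",Ro.from_matrix(A.T@G).as_rotvec().round(4))
def where():
    s=robot.read_state();print(s['t'],"local",(R.T@(s['eef_pos'][:2]-c)*1e3).round(1),(s['eef_pos'][2]*1e3).round(1),"F",s['ft_force'].round(2),s['gripper_width'])
E
python3 -c "
from h import *
goal(-30,-112,200)"
```

```text
lin [ 467.8 -371.3   14.4] rot [-1.200e-03  1.000e-04  1.324e-01]
```

>>> {"api": "apply_moves", "payload": {"plan": [{"linear": [45,-36,1],"rotation": [0,0,0.03],"claw": -1},{"linear": [90,-72,2],"rotation": [0,0,0.06],"claw": -1},{"linear": [135,-108,3],"rotation": [0,0,0.09],"claw": -1},{"linear": [180,-144,4],"rotation": [0,0,0.12],"claw": -1},{"linear": [225,-180,5],"rotation": [0,0,0.1324],"claw": -1}], "force": 10}}

```text
t: 0.72
eef_pos: [0.3272, -0.3752, 0.2094]
tool_rot: [[0.994, 0.112, -0.0], [0.112, -0.994, 0.0], [-0.0, -0.0, -1.0]]
ft_force: [0.8, -0.3, 0.5]
gripper_width: 0.044
grip_force: 0.0
```

```bash
python3 -c "
from h import *
where();goal(-30,-112,200)"
```

```text
0.725 local [-244.5 -332.6] 209.4 F [ 0.8  -0.33  0.52] 0.04402359615321486
lin [ 214.3 -220.8    9.4] rot [-0.0001  0.     -0.001 ]
```

>>> {"api": "apply_moves", "payload": {"plan": [{"linear": [42,-43,2],"rotation": [0,0,0],"claw": -1},{"linear": [84,-86,4],"rotation": [0,0,0],"claw": -1},{"linear": [126,-129,6],"rotation": [0,0,0],"claw": -1},{"linear": [168,-172,8],"rotation": [0,0,0],"claw": -1},{"linear": [208,-214,9],"rotation": [0,0,0],"claw": -1}]}}

```text
t: 1.35
eef_pos: [0.5098, -0.1389, 0.2004]
tool_rot: [[0.994, 0.113, -0.0], [0.113, -0.994, -0.0], [-0.0, 0.0, -1.0]]
ft_force: [0.0, 0.0, 0.9]
gripper_width: 0.0008
grip_force: 0.0
```

>>> {"api": "apply_moves", "payload": {"plan": [{"linear": [0,0,0],"rotation": [0,0,0],"claw": -1},{"linear": [0,0,0],"rotation": [0,0,0],"claw": -1},{"linear": [0,0,0],"rotation": [0,0,0],"claw": -1}]}}

```text
t: 1.72
eef_pos: [0.5082, -0.1416, 0.2005]
tool_rot: [[0.994, 0.112, -0.0], [0.112, -0.994, -0.0], [-0.0, 0.0, -1.0]]
ft_force: [0.1, -0.2, 0.3]
gripper_width: 0.0007
grip_force: 0.0
```

```bash
python3 -c "
from h import *
where();goal(-30,-112,102)"
```

```text
1.725 local [ -38.2 -121. ] 200.5 F [ 0.09 -0.21  0.33] 0.000663587005886464
lin [ 8.3 -9.  98.5] rot [ 0.      0.0005 -0.0013]
```

>>> {"api": "apply_moves", "payload": {"plan": [{"linear": [8,-5,30],"rotation": [0,0,0],"claw": -1},{"linear": [8,-5,60],"rotation": [0,0,0],"claw": -1},{"linear": [8,-5,85],"rotation": [0,0,0],"claw": -1},{"linear": [8,-5,98],"rotation": [0,0,0],"claw": -1},{"linear": [8,-5,98],"rotation": [0,0,0],"claw": -1}]}}

```text
t: 2.35
eef_pos: [0.5156, -0.1354, 0.1022]
tool_rot: [[0.994, 0.112, -0.001], [0.112, -0.994, 0.0], [-0.001, -0.0, -1.0]]
ft_force: [0.3, -0.4, 1.1]
gripper_width: 0.0001
grip_force: 0.0
```

Run:
```python
from h import *
where()
a=cams.read_camera("top")[215:355,262:429,::-1];b=cams.read_camera("scene")[120:260,210:377,::-1]
cv2.imwrite("pics/a1.png",np.hstack([cv2.convertScaleAbs(cv2.resize(a,None,fx=2.35,fy=2.35),alpha=1.8),cv2.resize(b,None,fx=2.35,fy=2.35)]))
```

```text
2.35 local [ -30.1 -115.7] 102.2 F [ 0.26 -0.4   1.13] 0.00011434877666332199
```

View pics/a1.png

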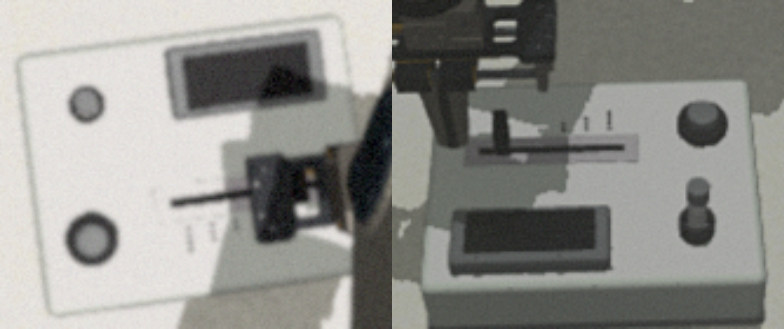

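The scene half shows the closed fingers (452,140) behind the lever (500,135), not touching it. Next I push slowly.

>>> {"api": "apply_moves", "payload": {"plan": [{"linear": [0,-4,0],"rotation": [0,0,0],"claw": -1},{"linear": [0,-8,0],"rotation": [0,0,0],"claw": -1},{"linear": [0,-12,0],"rotation": [0,0,0],"claw": -1},{"linear": [0,-16,0],"rotation": [0,0,0],"claw": -1},{"linear": [0,-20,0],"rotation": [0,0,0],"claw": -1}]}}

```text
t: 3.08
eef_pos: [0.5141, -0.1147, 0.1026]
tool_rot: [[0.994, 0.113, 0.0], [0.113, -0.994, -0.0], [0.0, 0.0, -1.0]]
ft_force: [0.0, -1.5, -0.9]
gripper_width: 0.0007
grip_force: 0.3
```

>>> {"api": "apply_moves", "payload": {"plan": [{"linear": [0,-2,0],"rotation": [0,0,0],"claw": -1},{"linear": [0,-4,0],"rotation": [0,0,0],"claw": -1},{"linear": [0,-6,0],"rotation": [0,0,0],"claw": -1},{"linear": [0,-8,0],"rotation": [0,0,0],"claw": -1},{"linear": [0,-10,0],"rotation": [0,0,0],"claw": -1}]}}

```text
t: 3.7
eef_pos: [0.513, -0.1052, 0.1026]
tool_rot: [[0.994, 0.113, 0.0], [0.113, -0.994, -0.0], [0.0, 0.0, -1.0]]
ft_force: [-0.2, -4.1, 0.8]
gripper_width: 0.0004
grip_force: 2.3
```

```bash
python3 -c "
from h import *
where()"
```

```text
3.7 local [-29.3 -85.3] 102.6 F [-0.16 -4.15  0.84] 0.0003764411660832292
```

>>> {"api": "apply_moves", "payload": {"plan": [{"linear": [0,-1.5,0],"rotation": [0,0,0],"claw": -1},{"linear": [0,-3,0],"rotation": [0,0,0],"claw": -1},{"linear": [0,-4.5,0],"rotation": [0,0,0],"claw": -1},{"linear": [0,-6,0],"rotation": [0,0,0],"claw": -1}]}}

```text
t: 4.2
eef_pos: [0.5123, -0.0992, 0.1027]
tool_rot: [[0.994, 0.113, 0.0], [0.113, -0.994, -0.0], [0.0, 0.0, -1.0]]
ft_force: [-0.2, -4.6, 1.7]
gripper_width: 0.0005
grip_force: 2.4
```

>>> {"api": "apply_moves", "payload": {"plan": [{"linear": [0,-1,0],"rotation": [0,0,0],"claw": -1},{"linear": [0,-2,0],"rotation": [0,0,0],"claw": -1}]}}

```text
t: 4.45
eef_pos: [0.5121, -0.0969, 0.1026]
tool_rot: [[0.994, 0.113, 0.0], [0.113, -0.994, 0.0], [0.0, -0.0, -1.0]]
ft_force: [0.2, -2.3, 2.2]
gripper_width: 0.0009
grip_force: 1.5
```

```bash
python3 -c "
from h import *
where()"
```

```text
4.45 local [-29.3 -77. ] 102.6 F [ 0.24 -2.32  2.17] 0.000859270690228975
```

>>> {"api": "apply_moves", "payload": {"plan": [{"linear": [0,-1,0],"rotation": [0,0,0],"claw": -1},{"linear": [0,-1,0],"rotation": [0,0,0],"claw": -1}]}}

```text
t: 4.7
eef_pos: [0.5118, -0.0956, 0.1025]
tool_rot: [[0.994, 0.113, -0.0], [0.113, -0.994, 0.001], [-0.0, -0.001, -1.0]]
ft_force: [-0.8, -0.9, -0.8]
gripper_width: 0.0005
grip_force: 0.1
```

>>> {"api": "apply_moves", "payload": {"plan": [{"linear": [0,-1,0],"rotation": [0,0,0],"claw": -1},{"linear": [0,-1,0],"rotation": [0,0,0],"claw": -1}]}}

```text
t: 4.95
eef_pos: [0.5116, -0.0948, 0.1025]
tool_rot: [[0.994, 0.113, -0.0], [0.113, -0.994, 0.0], [-0.0, -0.0, -1.0]]
ft_force: [0.4, -0.6, -0.5]
gripper_width: -0.0002
grip_force: 0.0
```

Run:
```python
from h import *
where()
a=cams.read_camera("top")[255:340,310:430,::-1];b=cams.read_camera("scene")[140:210,220:320,::-1]
r=lambda x:cv2.resize(x,(390,276))
cv2.imwrite("pics/a2.png",np.hstack([cv2.convertScaleAbs(r(a),alpha=1.8),r(b)]))
```

```text
4.95 local [-29.5 -74.9] 102.5 F [ 0.4  -0.65 -0.48] -0.00022989091162639857
```

View pics/a2.png

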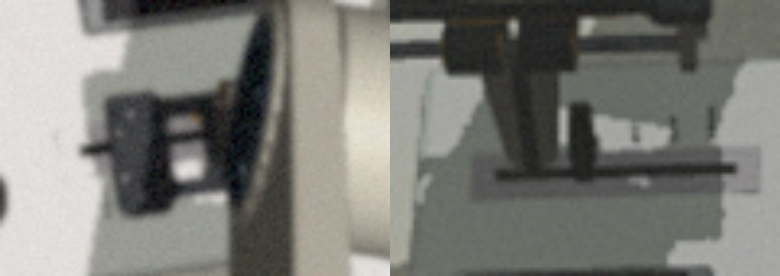

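The lever has snapped ahead to the first pip (scene half, (582,140)), with a gap behind it, so that's click 1 with the TCP at about -76 local. The second crest should come near -56.

>>> {"api": "apply_moves", "payload": {"plan": [{"linear": [0,-3,0],"rotation": [0,0,0],"claw": -1},{"linear": [0,-6,0],"rotation": [0,0,0],"claw": -1},{"linear": [0,-9,0],"rotation": [0,0,0],"claw": -1},{"linear": [0,-12,0],"rotation": [0,0,0],"claw": -1},{"linear": [0,-15,0],"rotation": [0,0,0],"claw": -1}]}}

```text
t: 5.68
eef_pos: [0.5102, -0.0806, 0.1026]
tool_rot: [[0.994, 0.114, 0.0], [0.114, -0.994, -0.001], [0.0, 0.001, -1.0]]
ft_force: [-0.8, -4.8, -0.5]
gripper_width: 0.0006
grip_force: 2.7
```

>>> {"api": "apply_moves", "payload": {"plan": [{"linear": [0,-1,0],"rotation": [0,0,0],"claw": -1},{"linear": [0,-2,0],"rotation": [0,0,0],"claw": -1},{"linear": [0,-3,0],"rotation": [0,0,0],"claw": -1}]}}

```text
t: 6.05
eef_pos: [0.5098, -0.0772, 0.1026]
tool_rot: [[0.994, 0.113, -0.0], [0.113, -0.994, 0.0], [0.0, -0.0, -1.0]]
ft_force: [0.3, -3.8, -0.2]
gripper_width: 0.0005
grip_force: 1.5
```

>>> {"api": "apply_moves", "payload": {"plan": [{"linear": [0,-1,0],"rotation": [0,0,0],"claw": -1},{"linear": [0,-2,0],"rotation": [0,0,0],"claw": -1},{"linear": [0,-2,0],"rotation": [0,0,0],"claw": -1}]}}

```text
t: 6.42
eef_pos: [0.5095, -0.0748, 0.1026]
tool_rot: [[0.994, 0.113, -0.0], [0.113, -0.994, 0.001], [-0.0, -0.001, -1.0]]
ft_force: [-1.1, 0.4, -1.0]
gripper_width: 0.0003
grip_force: 0.0
```

```bash
python3 -c "
from h import *
where()"
```

```text
6.425 local [-29.4 -54.8] 102.6 F [-1.09  0.39 -1.03] 0.0003253379124632693
```

Click 2, at about -55. The third crest should be near -36, so I'll repeat the same steps.

>>> {"api": "apply_moves", "payload": {"plan": [{"linear": [0,-3,0],"rotation": [0,0,0],"claw": -1},{"linear": [0,-6,0],"rotation": [0,0,0],"claw": -1},{"linear": [0,-9,0],"rotation": [0,0,0],"claw": -1},{"linear": [0,-12,0],"rotation": [0,0,0],"claw": -1},{"linear": [0,-15,0],"rotation": [0,0,0],"claw": -1}]}}

```text
t: 7.05
eef_pos: [0.5079, -0.0607, 0.1026]
tool_rot: [[0.994, 0.114, 0.0], [0.114, -0.994, -0.001], [0.0, 0.001, -1.0]]
ft_force: [0.2, -5.3, -0.8]
gripper_width: 0.0004
grip_force: 2.7
```

>>> {"api": "apply_moves", "payload": {"plan": [{"linear": [0,-1,0],"rotation": [0,0,0],"claw": -1},{"linear": [0,-2,0],"rotation": [0,0,0],"claw": -1},{"linear": [0,-3,0],"rotation": [0,0,0],"claw": -1}]}}

```text
t: 7.42
eef_pos: [0.5075, -0.0573, 0.1026]
tool_rot: [[0.994, 0.113, -0.0], [0.113, -0.994, 0.0], [-0.0, -0.0, -1.0]]
ft_force: [0.3, -3.3, -0.5]
gripper_width: 0.0006
grip_force: 1.5
```

>>> {"api": "apply_moves", "payload": {"plan": [{"linear": [0,-1,0],"rotation": [0,0,0],"claw": -1},{"linear": [0,-2,0],"rotation": [0,0,0],"claw": -1},{"linear": [0,-2,0],"rotation": [0,0,0],"claw": -1}]}}

```text
t: 7.8
eef_pos: [0.5072, -0.0549, 0.1025]
tool_rot: [[0.994, 0.113, -0.0], [0.113, -0.994, 0.001], [-0.0, -0.001, -1.0]]
ft_force: [-0.1, 0.6, 0.1]
gripper_width: 0.0003
grip_force: 0.0
```

```bash
python3 -c "
from h import *
where()"
```

```text
7.8 local [-29.4 -34.7] 102.5 F [-0.08  0.56  0.05] 0.00031614423947795014
```

Click 3. I back off, rise, and check where the lever rests.

>>> {"api": "apply_moves", "payload": {"plan": [{"linear": [0,8,0],"rotation": [0,0,0],"claw": -1},{"linear": [0,16,-10],"rotation": [0,0,0],"claw": -1},{"linear": [0,16,-50],"rotation": [0,0,0],"claw": -1},{"linear": [0,16,-80],"rotation": [0,0,0],"claw": -1},{"linear": [0,16,-80],"rotation": [0,0,0],"claw": -1}]}}

```text
t: 8.43
eef_pos: [0.5109, -0.072, 0.1854]
tool_rot: [[0.994, 0.113, 0.005], [0.113, -0.994, -0.001], [0.005, 0.001, -1.0]]
ft_force: [-0.4, -0.0, -1.0]
gripper_width: 0.0005
grip_force: 0.0
```

Run:
```python
from h import *
where();goal(-49.5,64,150)
a=cams.read_camera("top")[255:340,280:400,::-1];b=cams.read_camera("scene")[140:210,240:340,::-1]
r=lambda x:cv2.resize(x,(390,276))
cv2.imwrite("pics/a3.png",np.hstack([cv2.convertScaleAbs(r(a),alpha=1.8),r(b)]))
```

```text
8.425 local [-27.7 -52.1] 185.4 F [-0.41 -0.04 -0.95] 0.0005438464151308528
lin [ -22.1 -116.2   35.1] rot [ 0.0013 -0.005  -0.0005]
```

View pics/a3.png

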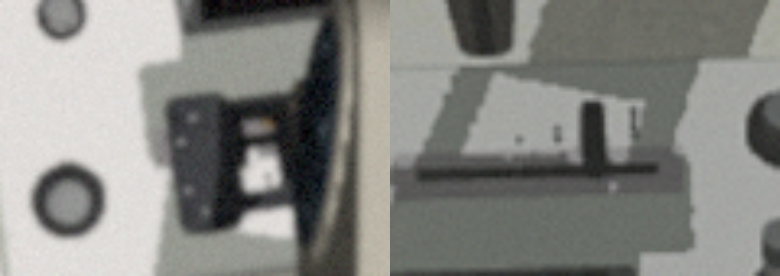

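The lever (scene half, (593,135)) stands between the two-pip and four-pip rows, so it rests in the third notch. Next is the button, pressed with one finger at half opening.

>>> {"api": "apply_moves", "payload": {"plan": [{"linear": [-10,-50,0],"rotation": [0,0,0],"claw": 0},{"linear": [-22,-100,0],"rotation": [0,0,0],"claw": 0},{"linear": [-22,-116,20],"rotation": [0,0,0],"claw": 0},{"linear": [-22,-116,45],"rotation": [0,0,0],"claw": 0},{"linear": [-22,-116,55],"rotation": [0,0,0],"claw": 0}]}}

```text
t: 9.15
eef_pos: [0.4724, 0.0415, 0.1255]
tool_rot: [[0.994, 0.114, -0.004], [0.114, -0.994, -0.0], [-0.004, -0.0, -1.0]]
ft_force: [-1.0, 0.1, 0.0]
gripper_width: 0.0457
grip_force: 0.0
```

>>> {"api": "apply_moves", "payload": {"plan": [{"linear": [0,0,0],"rotation": [0,0,0],"claw": 0},{"linear": [0,0,0],"rotation": [0,0,0],"claw": 0}]}}

```text
t: 9.4
eef_pos: [0.4745, 0.0412, 0.128]
tool_rot: [[0.994, 0.113, 0.0], [0.113, -0.994, 0.0], [0.0, 0.0, -1.0]]
ft_force: [0.1, -0.0, -0.0]
gripper_width: 0.0458
grip_force: 0.0
```

Run:
```python
from h import *
where();goal(-49.5,64,115)
a=cams.read_camera("top")[255:340,280:400,::-1];b=cams.read_camera("scene")[130:214,260:380,::-1]
r=lambda x:cv2.resize(x,(390,276))
cv2.imwrite("pics/a4.png",np.hstack([cv2.convertScaleAbs(r(a),alpha=1.8),r(b)]))
```

```text
9.4 local [-51.   64.5] 128.0 F [ 0.12 -0.04 -0.  ] 0.045824774038012
lin [ 1.5  0.5 13. ] rot [ 0.     -0.0005 -0.0005]
```

View pics/a4.png

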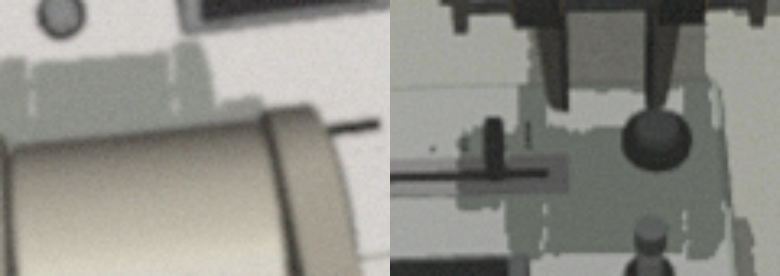

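The pressing fingertip (scene half, (656,105)) is lined up over the button (655,127). I go straight down.

>>> {"api": "apply_moves", "payload": {"plan": [{"linear": [1,0,5],"rotation": [0,0,0],"claw": 0},{"linear": [1,0,10],"rotation": [0,0,0],"claw": 0},{"linear": [1,0,14],"rotation": [0,0,0],"claw": 0},{"linear": [1,0,17],"rotation": [0,0,0],"claw": 0}]}}

```text
t: 10.0
eef_pos: [0.475, 0.0416, 0.1102]
tool_rot: [[0.994, 0.113, -0.0], [0.113, -0.994, -0.0], [-0.0, -0.0, -1.0]]
ft_force: [-0.1, 0.4, 0.0]
gripper_width: 0.0461
grip_force: 0.0
```

>>> {"api": "apply_moves", "payload": {"plan": [{"linear": [0,0,1.5],"rotation": [0,0,0],"claw": 0},{"linear": [0,0,3],"rotation": [0,0,0],"claw": 0}]}}

```text
t: 10.25
eef_pos: [0.4752, 0.0416, 0.1075]
tool_rot: [[0.994, 0.113, 0.0], [0.113, -0.994, 0.0], [0.0, -0.0, -1.0]]
ft_force: [-0.4, -0.7, 0.5]
gripper_width: 0.0457
grip_force: 0.0
```

>>> {"api": "apply_moves", "payload": {"plan": [{"linear": [0,0,1.5],"rotation": [0,0,0],"claw": 0},{"linear": [0,0,3],"rotation": [0,0,0],"claw": 0}]}}

```text
t: 10.5
eef_pos: [0.4752, 0.0416, 0.1047]
tool_rot: [[0.994, 0.113, 0.0], [0.113, -0.994, 0.0], [0.0, -0.0, -1.0]]
ft_force: [-1.5, -0.1, 3.0]
gripper_width: 0.046
grip_force: 1.4
```

>>> {"api": "apply_moves", "payload": {"plan": [{"linear": [0,0,1.5],"rotation": [0,0,0],"claw": 0},{"linear": [0,0,3],"rotation": [0,0,0],"claw": 0}]}}

```text
t: 10.75
eef_pos: [0.4752, 0.0416, 0.1017]
tool_rot: [[0.994, 0.113, 0.0], [0.113, -0.994, 0.0], [0.0, 0.0, -1.0]]
ft_force: [-1.3, 0.3, 4.9]
gripper_width: 0.0463
grip_force: 2.3
```

>>> {"api": "apply_moves", "payload": {"plan": [{"linear": [0,0,1],"rotation": [0,0,0],"claw": 0},{"linear": [0,0,2],"rotation": [0,0,0],"claw": 0}]}}

```text
t: 11.0
eef_pos: [0.4754, 0.0416, 0.1008]
tool_rot: [[0.994, 0.113, 0.0], [0.113, -0.994, 0.0], [0.0, -0.0, -1.0]]
ft_force: [-8.1, -1.6, 30.5]
gripper_width: 0.0459
grip_force: 15.2
```

The force jumped to 30 N at the hard stop after about 6 mm of travel, so the button is fully down. I release and retreat.

>>> {"api": "apply_moves", "payload": {"plan": [{"linear": [0,0,-3],"rotation": [0,0,0],"claw": 0},{"linear": [0,0,-12],"rotation": [0,0,0],"claw": 0},{"linear": [0,0,-50],"rotation": [0,0,0],"claw": 0},{"linear": [0,0,-100],"rotation": [0,0,0],"claw": 0},{"linear": [-50,0,-120],"rotation": [0,0,0],"claw": 0}]}}

```text
t: 11.62
eef_pos: [0.4286, 0.0362, 0.2226]
tool_rot: [[0.994, 0.113, 0.006], [0.113, -0.994, 0.0], [0.006, 0.0, -1.0]]
ft_force: [-0.5, -0.3, 0.7]
gripper_width: 0.0459
grip_force: 0.0
```

>>> {"api": "apply_moves", "payload": {"plan": [{"linear": [-40,0,0],"rotation": [0,0,0],"claw": 0},{"linear": [-60,0,0],"rotation": [0,0,0],"claw": 0},{"linear": [-60,0,0],"rotation": [0,0,0],"claw": 0},{"linear": [-60,0,0],"rotation": [0,0,0],"claw": 0}]}}

```text
t: 12.12
eef_pos: [0.3672, 0.0293, 0.2198]
tool_rot: [[0.994, 0.113, 0.001], [0.113, -0.994, 0.0], [0.001, 0.0, -1.0]]
ft_force: [0.4, -0.2, -0.0]
gripper_width: 0.046
grip_force: 0.0
```

Run:
```python
from h import *
where()
b=cams.read_camera("scene")[130:270,130:470,::-1]
cv2.imwrite("pics/a5.png",cv2.resize(b,(800,330)))
```

```text
12.125 local [-159.    64.8] 219.8 F [ 0.41 -0.15 -0.04] 0.0460430706705965
```

View pics/a5.png

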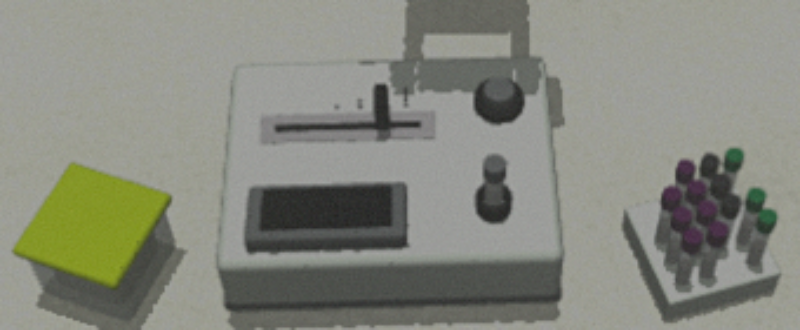

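The lever (381,105) is in the third notch, the button (498,95) is back up, and the tube, rack and tub have not moved. I hand in now.

```bash
python3 -c "
from workcell import sign_off
print(sign_off())"
```

```text
the job is handed in; nothing more can be done
None
```

The job is handed in: the lever rests in the third notch after three clicks, the read button was then pressed to its stop (30 N) and came back up, the tube, rack and tub look unmoved in the last picture, and it took about 12 s (no verdict was returned).

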